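Find the socket that fits the capping chuck's nut and crack the nut loose

ROBOT

A 6-joint arm with a two-finger parallel gripper is mounted at the origin on a cart in front of the work surface, level with it; the furniture and walls round the work are solid. World frame = base frame: x ahead of the robot, y to its left, z up, the work surface at z = 0. Lengths are in m, angles in rad, forces in N, time in s.
With the tool pointing down it reaches from about 0.3 to 0.775 m from the base axis. Payload 14.6 kg.
Tool frame: the origin (TCP) lies at the very end of the fingers, on their centre line; the grasp point (between the pads) lies 19 mm behind it (manip.grip_depth is the distance from the TCP to the grasp point, in m); z points along the fingers, y is the line along which they close (so a half turn about z gives the same grasp; the last joint's range is limited). The gripper opens to 85 mm and grips with 20 to 120 N. Pads are 22 mm wide; open, the fingers measure 114 mm over their backs; the gripper's body (76 mm by 85 mm) begins 54 mm behind the grasp point. The pads swing forward as they close: fully open they stand 13 mm farther back than shut.
Start: joints at [1.038, 0.3, 1.521, -0, 1.321, -0.067], TCP at [0.247, 0.491, 0.231] pointing down, gripper open.
Joint ranges: [-3.03, 3.03], [-0.79, 2.21], [0.23, 2.52], [-1.04, 4.18], [0, 3.07], [-2.55, 2.55]. Speed limits (rad/s): [2.22, 2.22, 2.57, 3.14, 3.14, 3.14].

INTERFACE

Orientations are given as a unit quaternion [x, y, z, w].
In Python, from bench import get_state, viewer, order, manip gives the robot as it stands. The module is installed in compiled form; this text tells all that it offers.
- The arm moves only by the tool arm_command, never from a script. Its argument "moves" is a list of rows, each a list of 5 numbers: the gripper's target within -1 to 1 (shut at 1, half-way at 0, fully open at -1), then the shift along the world's x, y, z in m, then the turn about the world's z in degrees. A call has exactly 10 rows; each row shifts and turns the commanded pose from where the row before left it; what a row does not reach is not made up. A row lasts 1/8 s, in which the tool goes at most 62.5 mm and 10.7 degrees, less where a joint would pass 70% of its speed; a pose out of reach is approached as far as the arm can. A call is refused whole if a number of a shift passes 0.0625 or a number of a turn 10.7, either way. A call with a gripper value outside its range is refused whole. The fingers move at their own pace and stop on an object; "force" is the grip in N (left out, the last holds). Time passes only in rows, so rows that do not move let the fingers close, or fill a call up. It gives the time, the measured TCP pose, the force, the opening and the grip force at its end, in the units of the state.
- get_state(): the state, without advancing time (a new reading comes with each control period).
- viewer.snapshot(name): name is "scene" or "top" or "wrist"; returns a dict with "image" (480x640x3 uint8, red, green, blue), "fx", "fy", "cx", "cy" (pixels), "rvec" (rotation vector, rad) and "tvec" (3), from world to camera coordinates, as OpenCV has them. Camera axes: x right, y down, z forward; pixel columns grow to the right and rows downward; lengths in m; the calibration is good to about 2 mm. A picture is of the moment at which its call begins. There is no depth.
- order.job_done(): hands the job in; it is judged then, once.
The state is a dict: "time": time; "q": joint angles; "joint_velocities": joint speeds; "effort": joint torques, N m; "tcp_pos": TCP position; "tool_rot": TCP orientation; "contact_force": force on the tool from outside, world axes, zero at the start; "wrist_torque": the same for the moment, N m; "opening": finger opening in m; "grasp_force": force on a finger pad.
Only numpy, scipy, OpenCV 4.12 (cv2) and the standard library are available. Lean on these libraries where they do the work, as an engineer would, in place of code of your own. Each camera call takes 0.05 s, during which the arm holds its last target. There are 200 camera calls.

TASK

A capping chuck is clamped in the middle of the blue change-part board, and down in its bell sits a tight hex nut of unknown size. Try the deep sockets from the tray on it until one goes fully home, standing any socket that does not fit back in a tray pocket; with the right one, turn the nut about an eighth of a turn anticlockwise (seen from above) to crack it loose. Finish still gripping that socket, upright and fully home on the nut; leave the cap, rail clamp, brush and carton alone.

Things in the scene. Friction and masses are not known exactly. Their poses are not given: they have to be found in the camera images.
- board: blue change-part board, 120 x 360 x 12 mm, fixed, origin under its centre, z up, long side along y. Three steel capping chucks (bell 82 mm, flange 92 mm) stand on it bell up, at y = 0 and +-125 mm, alike outside. Only the middle one (y = 0), held by two toe clamps at y = +-62 mm, 56 mm tall, is the job; the outer two are spares with nuts of the other two sizes
- bell_rim (a point): centre of the open top of the middle chuck's bell, 82 mm over the bench. The bell is 62 mm wide inside and 24 mm deep; in the middle of its floor is the round recess with the nut
- recess_rim (a point): centre of the mouth of the nut recess, 58 mm over the bench, 24 mm above its floor. The recess is 36.6, 43.6 or 50.6 mm wide for the 22, 27 or 32 mm nut: 2.6 mm wider than the body of the socket that fits. A socket that is too large stops here, with its mouth on this rim
- seat (a point): point on the axis of the middle chuck, on the recess floor, 34 mm over the bench; axes as the board's. The nut on it is 22, 27 or 32 mm across flats (changes from run to run), 16 mm tall, top chamfered; a stud end stands 6 mm above it. Two flats face the board's +-x. The fitting socket comes down to here; a too small one stops on the nut, 16 mm higher
- tray: black socket tray with a grey rim, 86 x 244 x 21 mm, fixed; origin at the centre of its underside, long side along its y. Three round pockets 52 mm wide in a row along y, floors 8 mm over the bench, 12 mm deep
- pocket0 (a point): centre of the floor of the tray's pocket at +76 mm along its y
- pocket1 (a point): centre of the floor of the tray's middle pocket
- pocket2 (a point): centre of the floor of the tray's pocket at -76 mm along its y
- socket_s: small 22 mm deep steel socket, yellow ring, mouth down in a tray pocket (any of the three), 0.22 kg +-30%. Origin: centre of the mouth face, z up. Round body 34 mm wide, 72 mm tall; on it a hexagonal head to grip, 24 mm across flats, from 72 to 108 mm. Bore: hexagon 23.8 mm across flats, 42 mm deep. Flats of head and bore face +-x, then every 60 degrees; mouth edges chamfered 1 mm
- socket_m: middle 27 mm deep steel socket, green ring, mouth down in a tray pocket (any of the three), 0.28 kg +-30%. Origin: centre of the mouth face, z up. Round body 41 mm wide, 72 mm tall; on it a hexagonal head to grip, 24 mm across flats, from 72 to 108 mm. Bore: hexagon 28.8 mm across flats, 42 mm deep. Flats of head and bore face +-x, then every 60 degrees; mouth edges chamfered 1 mm
- socket_l: large 32 mm deep steel socket, red ring, mouth down in a tray pocket (any of the three), 0.33 kg +-30%. Origin: centre of the mouth face, z up. Round body 48 mm wide, 72 mm tall; on it a hexagonal head to grip, 24 mm across flats, from 72 to 108 mm. Bore: hexagon 33.8 mm across flats, 42 mm deep. Flats of head and bore face +-x, then every 60 degrees; mouth edges chamfered 1 mm
- nut_s (a joint): turn of the 22 mm nut, which may be the one in the middle chuck or in a spare, rad: 0 = tight (as at the start, it goes no tighter), grows anticlockwise seen from above to 1.57. A stiff thread: takes 0.3 N m. A fitting socket has 6 to 10 degrees of play either way on its nut
- nut_m (a joint): the same for the 27 mm nut
- nut_l (a joint): the same for the 32 mm nut
- cap_red: red screw cap lying by the front right corner of the board, open side up, 62 x 62 x 26 mm, origin under its centre; leave alone
- rail_clamp: orange cross clamp of the guide rail, 66 x 72 x 28 mm, origin under its centre; leave alone
- brush: wooden-handled nozzle brush, 174 x 18 x 13 mm, lying along its x, origin under its centre; leave alone
- gasket_carton: small brown carton, 60 x 90 x 43 mm, origin under its centre; leave alone

How it is judged:
By the outcome, as a careful person would: the job done as asked, in the order asked, and still so for the second after the job is handed in, while the arm keeps its last pose, push and grip.
It also fails if it takes over 58 s, if anything falls off the work surface, if the arm or the gripper's body presses on something with over 40 N, if the wrist force passes 120 N, or if a joint passes its speed limit or range.

## Working session

There is one attempt and no reset: what is moved stays moved. The work goes in short steps, Python scripts to look and compute and a tool call to move; the robot and the scene stay as the last step left them, time stands still between calls to the robot, and variables do not carry over. Pictures are saved under pics/ and viewed, at most 10 in all, crops included, and the job is handed in when it is done.

Besides the shell and the picture viewer there is one more tool, called after "Request:" as name(argument=value, ...) on one line, values as JSON. arm_command: Moves the arm, as the interface text tells. Its arguments: {"type":"object","properties":{"moves":{"type":"array"},"force":{"type":"number"}},"required":["moves"]}

```bash
mkdir -p pics; cat > h.py <<'E'
import numpy as np,cv2
from bench import get_state,viewer,order,manip
def snap(n,f=None):
    s=viewer.snapshot(n)
    if f: cv2.imwrite('pics/'+f,s['image'][:,:,::-1])
    return s
def ray(s,u,v,z):
    R=cv2.Rodrigues(np.array(s['rvec'],float))[0];t=np.array(s['tvec'],float).ravel()
    c=-R.T@t;d=R.T@np.array([(u-s['cx'])/s['fx'],(v-s['cy'])/s['fy'],1])
    return c+d*(z-c[2])/d[2]
def proj(s,p):
    R=cv2.Rodrigues(np.array(s['rvec'],float))[0];q=R@np.array(p)+np.array(s['tvec']).ravel()
    return q[0]/q[2]*s['fx']+s['cx'],q[1]/q[2]*s['fy']+s['cy']
E
python3 - <<'E'
from h import *
s=snap('top','top0.png');snap('scene','scene0.png')
print({k:v for k,v in s.items() if k!='image'});print(get_state())
E
```

```text
{'fx': 614.838673055391, 'fy': 614.838673055391, 'cx': 329.9855729238149, 'cy': 238.25507549550287, 'rvec': array([ 2.1532969 , -2.16663659,  0.1566159 ]), 'tvec': array([0.04161155, 0.51531721, 1.40754543])}
{'time': 0.1, 'q': array([ 1.03844701e+00,  3.00416952e-01,  1.52151551e+00, -6.79483884e-06,
        1.32071345e+00, -6.65882689e-02]), 'joint_velocities': array([-0.00254793, -0.00083656, -0.00153187, -0.00032578, -0.00033341,
        0.0001486 ]), 'effort': array([ 4.19329672e-04, -5.44381070e+01, -3.62364471e+01, -8.22170091e-05,
        3.02042536e-03,  3.33210801e-05]), 'tcp_pos': array([0.24689741, 0.49123241, 0.23077876]), 'tool_rot': array([ 2.30780391e-01,  9.73005721e-01, -5.04160424e-04, -1.52217106e-04]), 'contact_force': array([-0.40037773,  0.87679815, -0.87671613]), 'wrist_torque': array([ 0.00783883, -0.00163567, -0.00479155]), 'grasp_force': 0.0, 'opening': 0.08507630847333289}
```

View pics/top0.png

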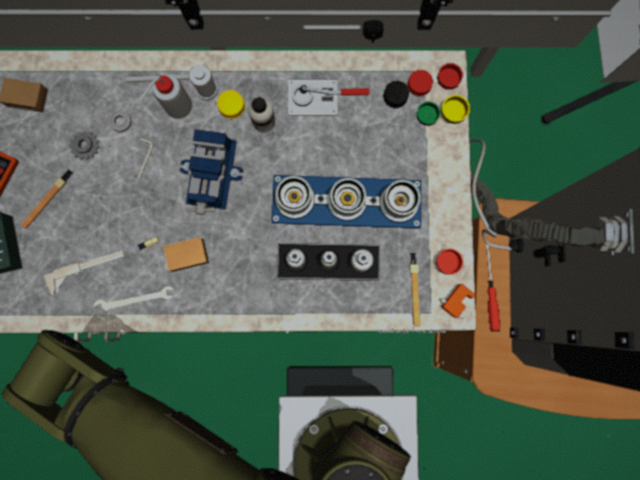

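View pics/scene0.png

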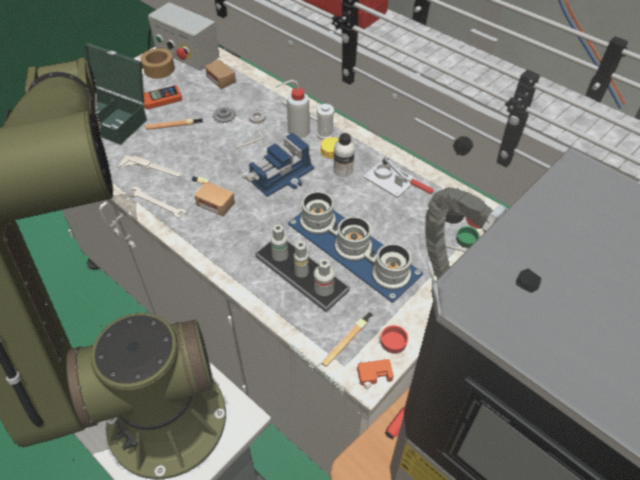

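The top view shows the blue board near (347,200), the tray near (328,261) with socket heads at about (296,258), (329,258) and (363,259), and the middle bell near (347,197). I'll measure from masks and a zoomed crop.

```bash
python3 - <<'E'
from h import *
s=snap('top');im=s['image'];hsv=cv2.cvtColor(im,cv2.COLOR_RGB2HSV)
def rect(m,z,nm,roi):
    M=np.zeros_like(m);x0,y0,x1,y1=roi;M[y0:y1,x0:x1]=m[y0:y1,x0:x1]
    c=np.vstack(cv2.findContours(M,cv2.RETR_EXTERNAL,cv2.CHAIN_APPROX_NONE)[0]).reshape(-1,2)
    P=np.array([ray(s,u,v,z)[:2] for u,v in c],np.float32)
    print(nm,cv2.minAreaRect(P*1000))
rect(cv2.inRange(hsv,(100,120,40),(125,255,255)),.012,'board',(260,165,435,240))
rect(cv2.inRange(hsv,(0,0,0),(180,255,70)),.021,'tray',(268,235,390,290))
for u,v in [(295,258),(329,257.5),(363,259)]: print('sock',ray(s,u,v,.116))
print('bell',ray(s,347.5,197,.082))
c=cv2.resize(im[165:290,260:430],None,fx=4.5,fy=4.5,interpolation=cv2.INTER_CUBIC)
cv2.imwrite('pics/topcrop.png',c[:,:,::-1])
E
```

```text
board ((607.5711059570312, -2.1378326416015625), (354.2705993652344, 114.97029113769531), 87.7162094116211)
tray ((463.29400634765625, 43.01161193847656), (235.11692810058594, 78.86172485351562), 88.779052734375)
sock [0.46134046 0.1168008  0.116     ]
sock [0.46201701 0.04207099 0.116     ]
sock [ 0.45827391 -0.03272315  0.116     ]
bell [ 0.60406849 -0.00158398  0.082     ]
```

View pics/topcrop.png

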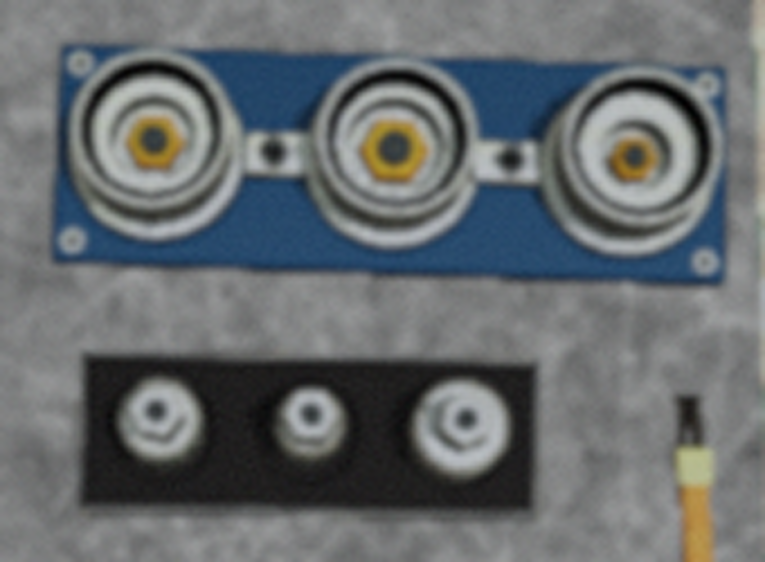

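The crop shows brass nuts about 56, 66 and 45 px wide from left to right. The middle one is the largest, so it should be the 32 mm nut. The largest socket is on the right, at crop (466,419). I'll go above that socket and look closer.

Request:
arm_command(moves=[[-1, 0.017, -0.051, 0.003, -6.3], [-1, 0.017, -0.051, 0.003, -6.3], [-1, 0.017, -0.051, 0.003, -6.3], [-1, 0.017, -0.051, 0.003, -6.3], [-1, 0.017, -0.051, 0.003, -6.3], [-1, 0.017, -0.051, 0.003, -6.3], [-1, 0.017, -0.051, 0.003, -6.3], [-1, 0.017, -0.051, 0.003, -6.3], [-1, 0.017, -0.051, 0, -6.3], [-1, 0.017, -0.051, 0, -6.3]])

```text
time: 1.4
tcp_pos: [0.4172, -0.0204, 0.2554]
tool_rot: [0.707, 0.708, 0.0, 0.0]
contact_force: [0.4, 0.9, 0.4]
opening: 0.0853
grasp_force: 0.0
```

```bash
python3 - <<'E'
from h import *
s=snap('wrist','w1.png');st=get_state()
print(st['tcp_pos'],st['tool_rot'],st['q'])
c=-cv2.Rodrigues(s['rvec'])[0].T@s['tvec'];print(c)
for p in [(.458,-.033,.116),(.458,-.033,.08),(.604,-.0016,.082)]:print(proj(s,p))
E
```

```text
[ 0.41840135 -0.0247271   0.25512817] [ 7.09397620e-01  7.04808137e-01 -4.37252934e-04  5.61864971e-04] [-1.45659813e-01 -1.82073873e-02  1.82736192e+00 -1.41374501e-03
  1.33206336e+00 -1.38835237e-01]
[0.41652839 0.04910059 0.39744128]
(np.float64(370.86655062146247), np.float64(238.94556640049328))
(np.float64(364.93300894143255), np.float64(226.68626854425588))
(np.float64(549.9003758936683), np.float64(189.46549836653406))
```

View pics/w1.png

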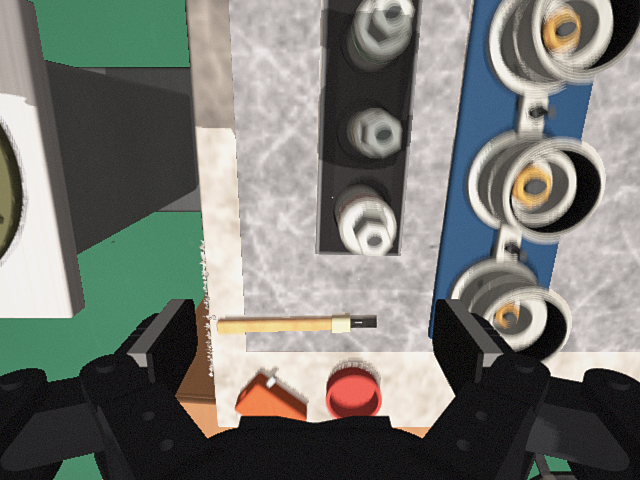

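The wrist view shows the large socket's head top at about (376,240) and the middle bell mouth near (553,190). I'll move over the socket, let it settle and zoom in for the hexagon's orientation.

Request:
arm_command(moves=[[-1, 0.02, -0.004, -0.01, 0], [-1, 0.02, -0.004, -0.01, 0], [-1, 0, 0, -0.01, 0], [-1, 0, 0, 0, 0], [-1, 0, 0, 0, 0], [-1, 0, 0, 0, 0], [-1, 0, 0, 0, 0], [-1, 0, 0, 0, 0], [-1, 0, 0, 0, 0], [-1, 0, 0, 0, 0]])

```text
time: 2.7
tcp_pos: [0.457, -0.0266, 0.2253]
tool_rot: [0.705, 0.709, -0.0, -0.0]
contact_force: [0.0, 0.9, 0.4]
opening: 0.0851
grasp_force: 0.0
```

```bash
python3 - <<'E'
from h import *
s=snap('wrist','w2.png');st=get_state()
print(st['tcp_pos'],st['tool_rot'],st['q'])
u,v=map(int,proj(s,(.458,-.033,.116)));x,y=map(int,proj(s,(.604,-.0016,.06)));print(u,v,x,y)
im=s['image']
f=lambda u,v,r:cv2.resize(im[v-r:v+r,u-r:u+r],(390,390),interpolation=cv2.INTER_CUBIC)
cv2.imwrite('pics/w2c.png',np.hstack([f(u,v,39),f(x,y,65)])[:,:,::-1])
np.savez('w2.npz',**s)
E
```

```text
[ 0.45700371 -0.02661034  0.22525744] [ 7.05182982e-01  7.09025359e-01 -2.29629417e-05 -3.39401145e-05] [-1.38201225e-01  9.85154579e-02  1.77702084e+00  4.26391267e-06
  1.26613822e+00 -1.43636451e-01]
317 242 505 183
```

View pics/w2c.png

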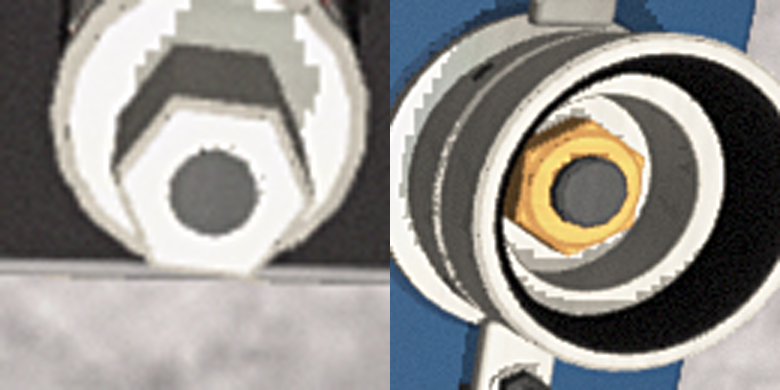

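The left crop shows the head hexagon with corners at about (118,178), (165,100), (282,112), (312,200), (262,275) and (150,268). The right crop shows the middle chuck, with the stud top centred near (590,192) and a brass nut nearly filling a wide recess.

```bash
python3 - <<'E'
from h import *
s=dict(np.load('w2.npz'))
P=np.array([ray(s,317-39+a/5,242-39+b/5,.116)[:2] for a,b in [(118,178),(165,100),(282,112),(312,200),(262,275),(150,268)]])
c=P.mean(0);d=P-c;print('head',c,np.hypot(*d.T)*1000,np.degrees(np.arctan2(d[:,1],d[:,0]))%60)
print('hole',ray(s,317-39+214/5,242-39+193/5,.116))
print('stud',ray(s,505-65+200/3,183-65+192/3,.056))
im=s['image'];x0,y0=440,118
# nut brass mask
hsv=cv2.cvtColor(im,cv2.COLOR_RGB2HSV);m=cv2.inRange(hsv,(10,90,80),(30,255,255))[118:248,440:570]
# nut top corners approx from crop (scale3)
N=np.array([ray(s,440+(a-390)/3,118+b/3,.050)[:2] for a,b in [(643,158),(640,205),(572,254)]])
n=ray(s,440+200/3,118+192/3,.056)[:2];d=N-n;print('nut',np.hypot(*d.T)*1000,np.degrees(np.arctan2(d[:,1],d[:,0]))%60)
# bell rim: ellipse points by eye, outer rim top z=.082
R=np.array([ray(s,440+(a-390)/3,118+b/3,.082)[:2] for a,b in [(655,33),(495,180),(560,325),(655,369),(500,140)]]).astype(np.float32)
print('rim',cv2.minEnclosingCircle(R))
E
```

```text
head [ 0.46055894 -0.0317924 ] [12.8332183  13.78185386 13.6578147  12.89817038 13.47128865 13.88094189] [53.2703275  58.60376086 50.74387023 53.88939301 58.3747629  52.10141547]
hole [ 0.46045322 -0.03227512  0.116     ]
stud [ 0.60641367 -0.0007419   0.056     ]
nut [17.66443282 17.22117379 17.59360218] [27.68346049 45.76458636 31.07570746]
rim ((0.6085442304611206, -0.0009284767438657582), 0.040972013026475906)
```

Head at (0.4605, -0.032), with a yaw of about 24.5° mod 60. Descend and grip.

Request:
arm_command(moves=[[-1, 0.0035, -0.0055, -0.02, 8], [-1, 0, 0, -0.03, 8], [-1, 0, 0, -0.03, 8], [-1, 0, 0, -0.03, 0], [-1, 0, 0, -0.02, 0], [-1, 0, 0, -0.011, 0], [-1, 0, 0, 0, 0], [0.3, 0, 0, 0, 0], [1, 0, 0, 0, 0], [1, 0, 0, 0, 0]], force=80)

```text
time: 4.0
tcp_pos: [0.4607, -0.0321, 0.0847]
tool_rot: [0.542, 0.84, 0.0, 0.0]
contact_force: [0.9, -0.1, 0.5]
opening: 0.032
grasp_force: 0.0
```

Request:
arm_command(moves=[[1, 0, 0, 0, 0], [1, 0, 0, 0, 0], [1, 0, 0, 0, 0], [1, 0, 0, 0, 0], [1, 0, 0, 0.02, 0], [1, 0, 0, 0.03, 0], [1, 0, 0, 0.03, 0], [1, 0, 0, 0.02, 0], [1, 0, 0, 0, 0], [1, 0, 0, 0, 0]])

```text
time: 5.25
tcp_pos: [0.46, -0.032, 0.1832]
tool_rot: [0.542, 0.84, -0.0, -0.001]
contact_force: [-0.7, -0.1, -4.5]
opening: 0.0228
grasp_force: 79.1
```

```bash
python3 - <<'E'
from h import *
s=snap('wrist','w3.png');st=get_state()
print(st)
print(2*np.degrees(np.arctan2(st['tool_rot'][1],st['tool_rot'][0]))-90)
np.savez('w3.npz',**s)
E
```

```text
{'time': 5.3, 'q': array([-1.48974282e-01,  1.52103997e-01,  1.82039217e+00,  1.76525505e-05,
        1.17100378e+00, -5.73292738e-01]), 'joint_velocities': array([ 0.00055055,  0.00286571, -0.00267412, -0.00054876,  0.0028493 ,
       -0.00033371]), 'effort': array([ 1.38430938e-02, -4.50821400e+01, -3.52952957e+01, -9.86263294e-04,
       -4.36243048e-03, -1.20121035e-04]), 'tcp_pos': array([ 0.46003512, -0.03203099,  0.18309348]), 'tool_rot': array([ 5.42358722e-01,  8.40146479e-01, -3.85162360e-04, -8.72442217e-04]), 'contact_force': array([ 0.1916867 ,  0.46879062, -3.03285564]), 'wrist_torque': array([-0.04957016,  0.02850568,  0.01516079]), 'grasp_force': 79.06079810578376, 'opening': 0.022608963892293776}
24.31126216961222
```

View pics/w3.png

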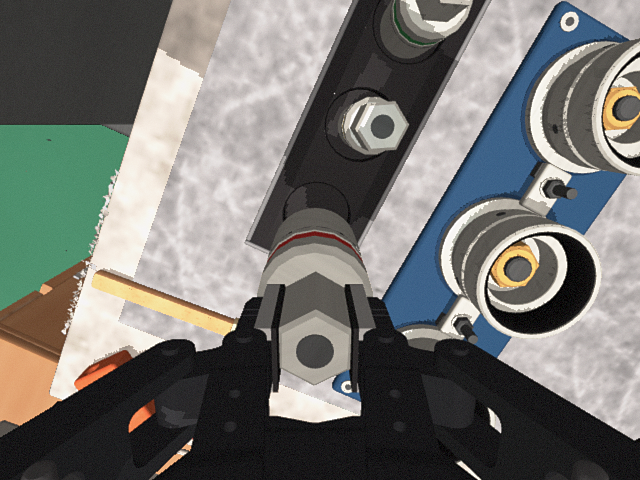

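The red-ring socket is held between the pads, with its head hole at about (316,351). The middle chuck's stud is at about (518,270). Now check the offset in the grip and get a second chuck estimate.

```bash
python3 - <<'E'
from h import *
s=dict(np.load('w3.npz'));im=s['image']
# hole and stud: dark-grey blobs
g=cv2.cvtColor(im,cv2.COLOR_RGB2GRAY)
for nm,(u,v),z in [('hole',(316,351),.2145),('stud',(518,270),.056)]:
    r=26;w=g[v-r:v+r,u-r:u+r];t=int(g[v-2:v+3,u-2:u+3].mean())
    m=cv2.inRange(w,t-22,t+22);n,l,sta,cen=cv2.connectedComponentsWithStats(m,connectivity=4)
    k=l[r,r];p=(u-r+cen[k][0],v-r+cen[k][1]);print(nm,p,sta[k],ray(s,*p,z))
# board corner holes not used; bell rim: bright ring outer ellipse
v0,v1,u0,u1=180,350,440,620
c=[(601,255),(583,218),(540,197),(497,214),(474,262),(490,312),(530,335),(575,322),(598,288)]
R=np.array([ray(s,a,b,.082)[:2] for a,b in c],np.float32);print(cv2.fitEllipse(R*1000))
E
```

```text
hole (np.float64(314.51274209989805), np.float64(350.9785932721712)) [  6  10  38  33 981] [ 0.45954602 -0.03155602  0.2145    ]
stud (np.float64(518.6247086247087), np.float64(269.8135198135198)) [ 14  15  26  23 429] [ 0.60629171 -0.00079469  0.056     ]
((600.6775512695312, 7.450068473815918), (79.7522201538086, 98.49011993408203), 50.38802719116211)
```

Request:
arm_command(moves=[[1, 0.0205, 0.0042, 0.005, -3.8], [1, 0.021, 0.0045, 0, -3.8], [1, 0.021, 0.0045, 0, -3.8], [1, 0.021, 0.0045, 0, -3.8], [1, 0.021, 0.0045, 0, -3.8], [1, 0.021, 0.0045, 0, -3.8], [1, 0.0208, 0.0045, 0, -3.8], [1, 0, 0, 0, 0], [1, 0, 0, 0, 0], [1, 0, 0, 0, 0]])

```text
time: 6.55
tcp_pos: [0.6063, -0.001, 0.1891]
tool_rot: [0.721, 0.693, -0.0, -0.0]
contact_force: [1.0, 0.6, -2.4]
opening: 0.0229
grasp_force: 79.4
```

```bash
python3 - <<'E'
from h import *
s=snap('wrist','w4.png');st=get_state()
print(st['tcp_pos'],st['contact_force'],2*np.degrees(np.arctan2(st['tool_rot'][1],st['tool_rot'][0]))-90)
s2=snap('top','top4.png');
E
```

```text
[ 0.60643804 -0.00103663  0.18927488] [-1.38817704  0.53114354 -2.76717077] -2.2740671882664287
```

View pics/w4.png

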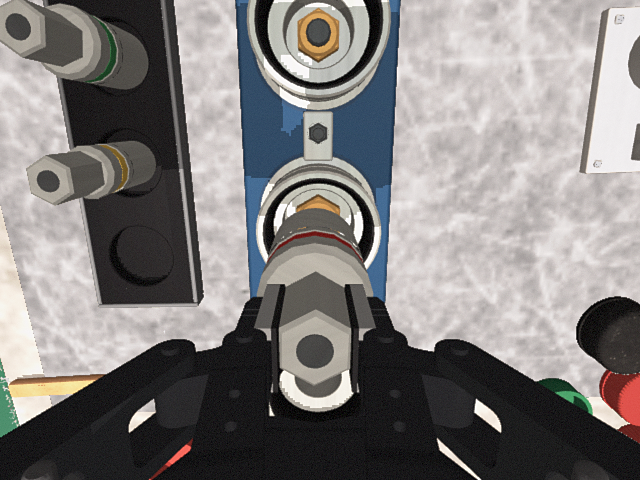

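The wrist view shows the board running straight along the image, so the yaw is aligned. The nut and bell are centred near column 318, in line with the socket. Now lower it to just above the recess, then go slower.

Request:
arm_command(moves=[[1, 0, 0, -0.02, 0], [1, 0, 0, -0.02, 0], [1, 0, 0, -0.009, 0], [1, 0, 0, 0, 0], [1, 0, 0, -0.002, 0], [1, 0, 0, -0.002, 0], [1, 0, 0, -0.002, 0], [1, 0, 0, -0.002, 0], [1, 0, 0, 0, 0], [1, 0, 0, 0, 0]])

```text
time: 7.9
tcp_pos: [0.607, -0.0009, 0.1323]
tool_rot: [0.721, 0.693, 0.0, 0.0]
contact_force: [1.7, 0.1, -4.0]
opening: 0.023
grasp_force: 79.2
```

The mouth has entered the recess with no resistance. Continue down.

Request:
arm_command(moves=[[1, 0.0006, 0, -0.002, 0], [1, 0, 0, -0.002, 0], [1, 0, 0, -0.002, 0], [1, 0, 0, -0.002, 0], [1, 0, 0, -0.002, 0], [1, 0, 0, 0, 0], [1, 0, 0, 0, 0], [1, 0, 0, 0, 0], [1, 0, 0, 0, 0], [1, 0, 0, 0, 0]])

```text
time: 9.15
tcp_pos: [0.6075, -0.0009, 0.1223]
tool_rot: [0.721, 0.693, 0.0, 0.0]
contact_force: [3.4, 0.2, -4.6]
opening: 0.0227
grasp_force: 79.0
```

Request:
arm_command(moves=[[1, 0.0008, 0, -0.002, 0], [1, 0, 0, -0.002, 0], [1, 0, 0, -0.002, 0], [1, 0, 0, -0.002, 0], [1, 0, 0, -0.002, 0], [1, 0, 0, -0.001, 0], [1, 0, 0, -0.001, 0], [1, 0, 0, 0, 0], [1, 0, 0, 0, 0], [1, 0, 0, 0, 0]])

```text
time: 10.4
tcp_pos: [0.6083, -0.0009, 0.1109]
tool_rot: [0.721, 0.693, 0.0, 0.0]
contact_force: [-4.2, 0.4, 5.5]
opening: 0.0224
grasp_force: 80.4
```

```bash
python3 - <<'E'
from h import *
st=get_state()
print(st['tcp_pos'],st['contact_force'],st['wrist_torque'],2*np.degrees(np.arctan2(st['tool_rot'][1],st['tool_rot'][0]))-90)
E
```

```text
[ 0.60832595 -0.0008917   0.11089384] [-4.15176242  0.4020413   5.52268198] [ 0.01672783  0.80312627 -0.01162165] -2.2867308236716752
```

The socket is fully home: TCP 0.1109 with floor contact. Ease the x push and turn anticlockwise to take up the play.

Request:
arm_command(moves=[[1, -0.0004, 0, 0, 0], [1, 0, 0, 0, 0], [1, 0, 0, 0, 3], [1, 0, 0, 0, 3], [1, 0, 0, 0, 3], [1, 0, 0, 0, 3], [1, 0, 0, 0, 3], [1, 0, 0, 0, 3], [1, 0, 0, 0, 0], [1, 0, 0, 0, 0]], force=100)

```text
time: 11.65
tcp_pos: [0.6084, -0.001, 0.111]
tool_rot: [0.604, 0.797, 0.001, 0.001]
contact_force: [1.1, 0.3, 5.2]
opening: 0.0227
grasp_force: 97.9
```

```bash
cat > st.py <<'E'
from h import *
st=get_state()
print(st['tcp_pos'],st['contact_force'],st['wrist_torque'],2*np.degrees(np.arctan2(st['tool_rot'][1],st['tool_rot'][0]))-90,st['q'][5])
E
python3 st.py
```

```text
[ 0.60841067 -0.00100619  0.11097812] [1.05348303 0.32344364 5.15562585] [-0.06046146  0.00024336 -0.21892637] 15.69049248165905 -0.33569147633830015
```

The torque shows the nut is being driven. Turn the remaining 36°.

Request:
arm_command(moves=[[1, 0, 0, 0, 4], [1, 0, 0, 0, 4], [1, 0, 0, 0, 4], [1, 0, 0, 0, 4], [1, 0, 0, 0, 4], [1, 0, 0, 0, 4], [1, 0, 0, 0, 4], [1, 0, 0, 0, 4], [1, 0, 0, 0, 4], [1, 0, 0, 0, 0]])

```text
time: 12.9
tcp_pos: [0.6082, -0.0011, 0.1109]
tool_rot: [0.328, 0.945, 0.0, 0.001]
contact_force: [-0.8, -1.4, 5.8]
opening: 0.0226
grasp_force: 98.0
```

```bash
python3 st.py; python3 - <<'E'
from h import *
snap('wrist','w5.png')
E
```

```text
[ 0.60824116 -0.00114685  0.1109459 ] [-0.83250301 -1.39500001  5.77260934] [-0.23968535  0.28859087 -0.13987326] 51.74055574122832 -0.9649762660795711
```

View pics/w5.png

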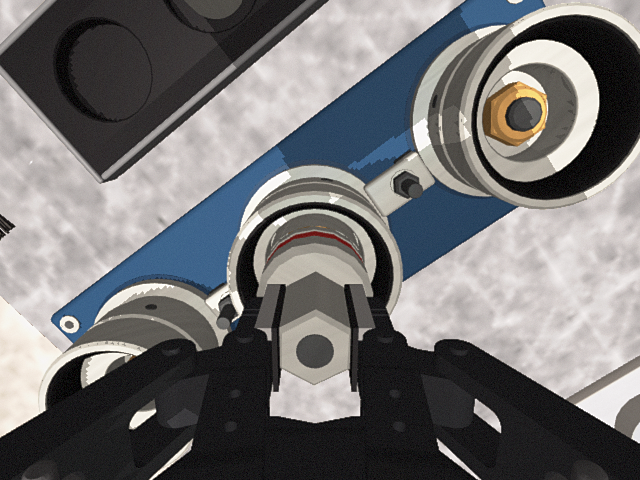

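The view shows the red-ring socket deep in the middle bell, with its head still square in the pads near (315,335). It has turned 54° in all, so the nut has turned about 46° after play. Handing in.

```bash
python3 -c "
from bench import order
print(order.job_done())"
```

```text
the job is handed in; nothing more can be done
None
```

Job handed in: the large 32 mm socket (red ring) went fully home on the middle nut at the first try; I turned it 54° anticlockwise, about 46° at the nut after an assumed 8° of play, and it is still gripped upright and home.

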